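Trip-test a bench power box

ROBOT

A 6-joint arm with a two-finger parallel gripper is mounted at the origin on a cart in front of the work surface, level with it; the furniture and walls round the work are solid. World frame = base frame: x ahead of the robot, y to its left, z up, the work surface at z = 0. Lengths are in m, angles in rad, forces in N, time in s.
With the tool pointing down it reaches from about 0.275 to 0.725 m from the base axis. Payload 15.9 kg.
Tool frame: the origin (TCP) lies at the very end of the fingers, on their centre line; the grasp point (between the pads) lies 19 mm behind it; z points along the fingers, y is the line along which they close (so a half turn about z gives the same grasp; the last joint's range is limited). The gripper opens to 85 mm and grips with 20 to 120 N. Pads are 22 mm wide; open, the fingers measure 114 mm over their backs; the gripper's body (76 mm by 85 mm) begins 54 mm behind the grasp point. The pads swing forward as they close: fully open they stand 13 mm farther back than shut.
Start: joints at [1.273, 0.213, -0.034, 1.323, 0, 1.571], TCP at [0.147, 0.478, 0.231] pointing down, gripper open.
Joint ranges: [-2.98, 2.98], [-0.74, 1.72], [-1.14, 1.35], [-2.1, 2.04], [-1.57, 1.44], [-3.14, 3.14]. Speed limits (rad/s): [1.89, 1.89, 2.39, 2.57, 3.14, 3.14].

INTERFACE

Orientations are given as a rotation vector (axis times angle).
In Python, from bench import arm gives the robot as it stands.
- The arm moves only by the tool send_rows, never from a script. Its argument "plan" is a list of rows, each a list of 3 entries, a list of its own where there are three numbers: the closure, from 0 (fully open) to 1 (shut), then the shift along the tool's x, y, z in m, then the turn about the tool's z in degrees. A call has 1 to 5 rows; each row is the pose to reach, as a shift and turn from the pose commanded when the call began, along the tool's axes at that moment; what a row does not reach only later rows make up. A row lasts 1/12 s, in which the tool goes at most 41.7 mm and 7.16 degrees, less where a joint would pass 70% of its speed; a pose out of reach is approached as far as the arm can. A call with a gripper value outside its range is refused whole. The fingers move at their own pace and stop on an object; "squeeze" is the grip in N (left out, the last holds). Time passes only in rows, so rows that repeat a pose let the fingers close. It gives the time, the measured TCP pose, the force, the opening and the grip force at its end, in the units of the state.
- arm.get_obs(): the state, without advancing time (a new reading comes with each control period).
- arm.get_image(name): name is "side" or "top"; returns a dict with "pixels" (384x512x3 uint8, red, green, blue), "vfov" (degrees; the focal length in pixels is half the picture's height over the tangent of half this angle, whatever the lens; pixels are square), "cx", "cy" (the principal point, pixels), "rvec" (rotation vector, rad) and "tvec" (3), from world to camera coordinates, as OpenCV has them. Camera axes: x right, y down, z forward; pixel columns grow to the right and rows downward; lengths in m; the calibration is good to about 2 mm. A picture is of the moment at which its call begins. There is no depth.
- arm.close_job(): hands the job in; it is judged then, once.
Trained networks look in the newest picture that a camera, given by its name, has taken for a name from the list of things; names that differ only in an ending like _2 or _b are one class to them, and where a whole thing is asked for, a point or a joint stands for the part that bears it (a point fixed in the world has none). Each returns a list of dicts, best first, with "confidence" (0 to 1); they miss things now and then, are a little off and sometimes report something else, mostly with a low value. They report only what shows in the picture. A call takes as long as a camera call.
- arm.trace(thing, camera): "region" (384x512 bool, what is visible of it).
- arm.pinpoint(thing, camera): "position" ([x, y, z] in m, in world coordinates, good to about 4 mm: a listed point, or the origin of a listed thing).
The state is a dict: "time_s": time; "joint_positions": joint angles; "joint_vel": joint speeds; "joint_torque": joint torques, N m; "position": TCP position; "eef_rot": TCP orientation; "ft_force": force on the tool from outside, world axes, zero at the start; "torque": the same for the moment, N m; "gripper_width": finger opening in m; "finger_force": force on a finger pad.
Only numpy, scipy, OpenCV 4.12 (cv2) and the standard library are available. Lean on these libraries where they do the work, as an engineer would, in place of code of your own. Each camera call takes 0.05 s, during which the arm holds its last target. There are 200 camera calls.

TASK

With the closed fingertips, give the power box its safety test: press the rocker over to off so that the sockets are dead, press the square test button until the round reset button pops up, press the reset button down until it stays in, and only then press the rocker back to on. Only press, with nothing but the fingers; pick nothing up, and leave the things lying on and around the box where they are.

Things in the scene. Friction and masses are not known exactly. Their poses are not given: they have to be found in the camera images.
- power_box: Power box fixed to the desk, black shell 190 (x) x 310 (y) x 72 mm, grey cover, carrying bars at both ends, two covered sockets 15 mm high on the rear of its deck. Origin under its centre, x away from the robot, y left. Black insert plates, 75 mm above the desk, in three places along its front (x = -40, y = -95, 0, 95 mm) in varying order: rocker; test and reset buttons; meter (nothing to press).
- test_top (a point): Top centre of the test button: white, square, 16 x 16 mm, on the near half of its plate, 48 mm nearer than the reset button along the box's x. Its top is 9 mm above the plate at rest, 3 mm when pressed to its stop (about 4 N). Springs back by itself.
- test_button (a joint): How far the test button is pressed, m: 0 at rest, 0.006 at its stop. From about 0.004 it releases the reset button.
- reset_top (a point): Top centre of the reset button: white, round, 27 mm in diameter, on the far half of the same plate. Its top is 4 mm above the plate when in (latched), 11 mm when popped up (tripped). To latch it, press it to its stop, 1.5 mm below the latched height (about 2 N); released, it stays in.
- reset_button (a joint): Height of the reset button above its latched position, m: about 0 when in, 0.007 when popped up, -0.0015 at the bottom stop. Starts in.
- rocker (a joint): Angle of the socket rocker, rad: 0 = on (far end down, level with the surroundings; near end up), 0.44 = off (near end down, far end up). It snaps over past the middle (0.22) and stays; starts on.
- rocker_on_end (a point): Middle of the top face of the far half of the white rocker (52 (x) x 32 (y) mm; this half bears a short stroke), 17 mm from its axis, which runs along the box's y in mid-plate. Down: the face is level, 3 mm above the plate; up: this point is 7 mm higher and 2 mm nearer the axis. About 3 N straight down here turns it to on.
- rocker_off_end (a point): The same point of the near half of the rocker (marked with a ring). Down (off): the face is level, 3 mm above the plate; up (on): this point is 7 mm higher. About 3 N straight down here turns it to off.
- taped_block: Small brown taped carton, 24 x 36 x 20 mm, loose on the rear of the box's deck; origin under its centre. To be left alone.
- nut: Steel hexagon nut, 24 x 21 x 10 mm, loose on the rear of the box's deck; origin under its centre. To be left alone.
- wrench: Open-ended wrench, 30 x 164 x 7 mm, loose on the desk in front of the box; origin under its centre. To be left alone.
- bearing: Ball bearing, 52 mm in diameter, 15 mm high, loose on the desk in front of the box; origin under its centre. To be left alone.
- oil_filter: White oil filter can, 70 mm in diameter, 81 mm high, standing loose to the right of the box; origin under its centre. To be left alone.
- box_bulb: Small bulb carton, 40 x 50 x 60 mm, standing loose to the left of the box; origin under its centre. To be left alone.
- brake_pad: Brake pad, 54 x 116 x 16 mm, lying loose to the left of the box; origin under its centre. To be left alone.

How it is judged:
On the way, in this order (a step that is already met when the one before it is completed fails the run):
1. the rocker is switched off while the reset button is still in (value of joint rocker above 0.4 rad and value of joint reset_button below 0.0016 m), for 0.2 s.
2. the test button has tripped the unit: the reset button has popped up, the rocker still off (value of joint rocker above 0.4 rad and value of joint reset_button above 0.005 m), for 0.2 s.
3. the reset button is in again and stays in, the rocker still off (all of step 1 and contact force between the fingers and reset_button below 0.1 N), for 0.2 s.
4. the rocker is switched on again (value of joint rocker below 0.04 rad and value of joint reset_button below 0.0016 m), for 0.2 s.
At the end, for the whole second after the job is handed in: The rocker is on (within 0.04 rad of its stop), the reset button is latched in (no more than 1.6 mm above its latched height) and the test button is out (within 1 mm) (all of step 4 and value of joint test_button below 0.001 m); the robot touches nothing.
It fails at once if the arm or the gripper's body, not the fingers, pushes on something (contact force between the arm and anything else above 5 N).
It fails at once if the sockets are live (rocker on) while the trip unit is tripped (value of joint reset_button above 0.0035 m and value of joint rocker below 0.2 rad).
It fails at once if a thing lying on or around the box is moved more than 15 mm (distance of any of taped_block, nut, wrench, bearing, oil_filter, box_bulb, brake_pad from where it was at the start of the episode above 0.015 m).
It also fails if it takes over 51 s, if anything falls off the work surface, if the arm or the gripper's body presses on something with over 40 N, if the wrist force passes 120 N, or if a joint passes its speed limit or range.

## Working session

There is one attempt and no reset: what is moved stays moved. The work goes in short steps, Python scripts to look and compute and a tool call to move; the robot and the scene stay as the last step left them, time stands still between calls to the robot, and variables do not carry over. Pictures are saved under pics/ and viewed, at most 10 in all, crops included, and the job is handed in when it is done.

Besides the shell and the picture viewer there is one more tool, called after ">>>" by a JSON object that holds its "name" and its "arguments", one argument or row to a line. send_rows: Moves the arm, as the interface text tells. Its arguments: {"type":"object","properties":{"plan":{"type":"array","items":{"type":"array"}},"squeeze":{"type":"number"}},"required":["plan"]}

```bash
mkdir -p pics
python3 - <<'E'
from bench import arm
import cv2,numpy as np
o=arm.get_obs(); print({k:np.round(o[k],4).tolist() for k in ("time_s","position","eef_rot","ft_force","gripper_width")})
for c in("top","side"):
    i=arm.get_image(c); cv2.imwrite(f"pics/{c}0.png",i["pixels"][:,:,::-1]); print(c,i["vfov"],i["cx"],i["cy"],i["rvec"],i["tvec"])
    for t in("power_box","test_top","reset_top","rocker_on_end","rocker_off_end","taped_block","nut","oil_filter","box_bulb"):
        print(t,[(round(d["confidence"],2),np.round(d["position"],4).tolist()) for d in arm.pinpoint(t,c)[:2]])
E
```

```text
{'time_s': 0.0, 'position': [0.1466, 0.4777, 0.2308], 'eef_rot': [-0.466, -3.1067, 0.0018], 'ft_force': [-0.2082, -0.125, -0.0776], 'gripper_width': 0.0855}
top 46.313497029106436 260.3550788403295 192.12381768434454 [ 2.17906156 -2.12166396  0.142862  ] [0.0237977  0.52291157 1.28660955]
power_box [(0.67, [0.5574, 0.0122, -0.0046])]
test_top [(0.61, [0.5193, -0.0964, 0.0835]), (0.51, [0.4527, -0.1553, 0.0001])]
reset_top [(0.64, [0.5681, -0.0858, 0.0762])]
rocker_on_end [(0.61, [0.5127, 0.097, 0.0806])]
rocker_off_end [(0.63, [0.4774, 0.0866, 0.0878]), (0.53, [0.5682, -0.0826, 0.0768])]
taped_block [(0.41, [0.5977, 0.0563, 0.0755])]
nut [(0.41, [0.6118, -0.0044, 0.0701]), (0.4, [0.5564, 0.0136, -0.0032])]
oil_filter [(0.62, [0.6298, -0.2027, 0.0005])]
box_bulb [(0.87, [0.5133, 0.2146, -0.0007]), (0.21, [0.5663, -0.0833, 0.0761])]
side 43.51936917724916 244.44363242032358 187.53306201828005 [ 1.91210808 -0.55452146  0.35069683] [-0.40472927  0.19376231  0.88637443]
power_box [(0.69, [0.6005, 0.057, 0.0711]), (0.66, [0.5555, 0.0089, 0.0022])]
test_top [(0.39, [0.5221, -0.0966, 0.0873])]
reset_top [(0.49, [0.5672, -0.0832, 0.082])]
rocker_on_end [(0.55, [0.5096, 0.0972, 0.0761])]
rocker_off_end [(0.64, [0.476, 0.0904, 0.0861])]
taped_block [(0.43, [0.6014, 0.0555, 0.0721])]
nut [(0.47, [0.6122, -0.0081, 0.0758])]
oil_filter [(0.71, [0.6286, -0.1992, -0.0006])]
box_bulb []
```

View pics/top0.png

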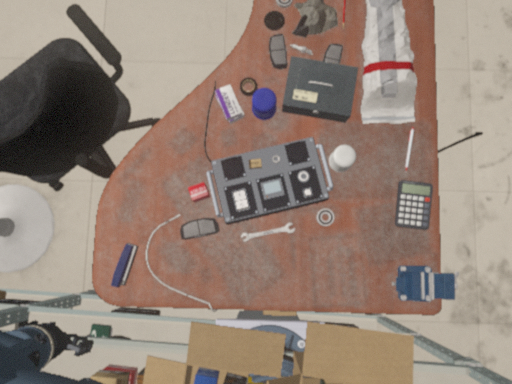

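View pics/side0.png

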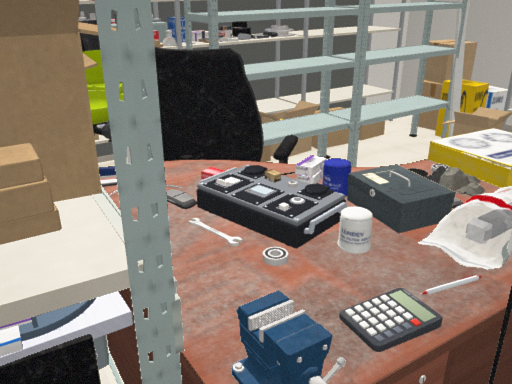

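The pictures show the box yawed about 15°. In the top view the rocker is on the left plate (240,200), the meter is in the middle (272,188), and the reset (305,176) and test (307,190) buttons are on the right. The side view agrees. Next I fit the box pose.

```bash
cat > h.py <<'E'
from bench import arm
import cv2,numpy as np
from scipy.optimize import least_squares
L=dict(test_top=(-.064,-.095,.084),reset_top=(-.016,-.095,.079),rocker_on_end=(-.023,.095,.078),rocker_off_end=(-.055,.095,.085))
def R(a): return np.array([[np.cos(a),-np.sin(a),0],[np.sin(a),np.cos(a),0],[0,0,1]])
def world(p,l): return R(p[2])@np.array(l)+[p[0],p[1],0]
def proj(i,P):
    f=192/np.tan(np.radians(i["vfov"]/2)); K=np.array([[f,0,i["cx"]],[0,f,i["cy"]],[0,0,1]])
    return cv2.projectPoints(np.array(P,float),i["rvec"],i["tvec"],K,None)[0][:,0]
def rel(target,yawtool):
    "shift in tool axes and turn from present pose"
    o=arm.get_obs(); T=cv2.Rodrigues(np.array(o["eef_rot"]))[0]
    az=np.arctan2(T[1,0],T[0,0]); t=-(yawtool-az); t=(t+np.pi)%(2*np.pi)-np.pi
    return np.round(T.T@(np.array(target)-o["position"]),4),round(np.degrees(t),1)
E
python3 - <<'E'
from h import *
obs=[]
ims={}
for c in("top","side"):
    ims[c]=arm.get_image(c)
    for t in L:
        d=arm.pinpoint(t,c)
        if d: obs.append((t,np.array(d[0]["position"]),c))
    obs.append(("box",np.array(min(arm.pinpoint("power_box",c),key=lambda d:d["position"][2])["position"]),c))
M=dict(L,box=(0,0,0))
f=lambda p:np.concatenate([(world(p,M[t])-q)[:2] for t,q,c in obs])
s=least_squares(f,[.555,.01,.26],loss="soft_l1",f_scale=.004); p=s.x; print("pose",p)
for t,q,c in obs: print(t,c,np.round((q-world(p,M[t]))*1000,1))
for t in L: print(t,np.round(world(p,L[t]),4), [np.round(proj(ims[c],[world(p,L[t])])[0],1).tolist() for c in ims])
np.save("p.npy",p)
for c,b in(("top",(200,130,340,230)),("side",(190,155,350,245))):
    im=ims[c]["pixels"][:,:,::-1].copy(); k=5
    cr=cv2.resize(im[b[1]:b[3],b[0]:b[2]],None,fx=k,fy=k,interpolation=cv2.INTER_CUBIC)
    for t in L:
        u=((proj(ims[c],[world(p,L[t])])[0]-b[:2]+.5)*k).astype(int); cv2.drawMarker(cr,tuple(map(int,u)),(0,0,255),0,14,1)
    cv2.imwrite(f"pics/{c}1.png",cr)
E
```

```text
pose [0.55729734 0.01384174 0.29892062]
test_top top [-113.3  312.9  -84. ]
reset_top top [ 0.  -1.9 -3.7]
rocker_on_end top [ 1.3 -1.2  3. ]
rocker_off_end top [2.1 0.4 0.2]
box top [ 1.   0.1 -2.2]
test_top side [ 88.9  88.7 -10.8]
rocker_on_end side [ 0.5  1.6 -2.8]
rocker_off_end side [ -23.1 -248.4  -89.2]
box side [-0.6 -4.8 -1.7]
test_top [ 0.5241 -0.0958  0.084 ] [[307.4, 190.4], [286.3, 203.6]]
reset_top [ 0.57   -0.0817  0.079 ] [[302.5, 174.6], [299.2, 198.6]]
rocker_on_end [0.5073 0.0979 0.078 ] [[239.1, 194.7], [233.5, 179.4]]
rocker_off_end [0.4768 0.0884 0.085 ] [[242.0, 205.2], [224.5, 180.6]]
```

View pics/top1.png

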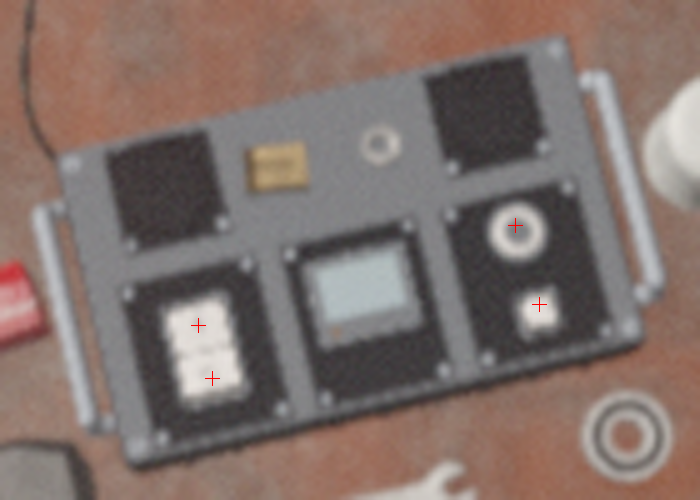

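View pics/side1.png

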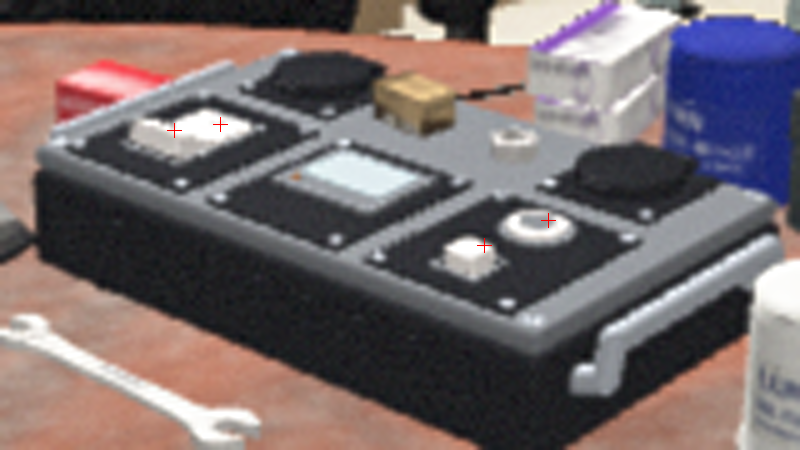

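The crosses sit well in the top view. In the side view they are up to 3 px too far right at the buttons. Some detections were outliers, so I refit with picture points.

Run:
```python
from h import *
px={"top":dict(test_top=(539,307),reset_top=(518,231),rocker_on_end=(197,325),rocker_off_end=(210,373)),
"side":dict(test_top=(469,244),reset_top=(537,220),rocker_on_end=(220,125),rocker_off_end=(166,131))}
off=dict(top=(200,130),side=(190,155))
ims={c:arm.get_image(c) for c in px}
first=[("test_top",.5193,-.0964),("reset_top",.5681,-.0858),("rocker_on_end",.5127,.097),("rocker_off_end",.4774,.0866),
("test_top",.5221,-.0966),("reset_top",.5672,-.0832),("rocker_on_end",.5096,.0972),("rocker_off_end",.476,.0904)]
def f(p,cs=("top","side"),net=True):
    r=[]
    for c in cs:
        for t,q in px[c].items():
            r+=list((proj(ims[c],[world(p,L[t])])[0]+.5-np.array(q)/5-off[c])*(2.5 if c=="top" else 1.9)) # ~mm
    if net: r+=[1000*v/2 for t,x,y in first for v in world(p,L[t])[:2]-[x,y]]
    return np.array(r)
for a in((("top",),False),(("side",),False),((),True),(("top","side"),True)):
    s=least_squares(f,[.557,.012,.24],args=a,loss="soft_l1",f_scale=3); print(a,np.round(s.x,4),s.cost)
p=s.x; np.save("p.npy",p); print(np.round(f(p),1))
for t in L: print(t,np.round(world(p,L[t]),4))
az=p[2]+np.pi
print(rel(np.r_[world(p,(-.057,.095,.12))],az), np.degrees(p[2]))
```

```text
(('top',), False) [0.5573 0.0131 0.2753] 2.3744597959547535
(('side',), False) [0.5546 0.016  0.2757] 3.445438235392102
((), True) [0.5571 0.0118 0.272 ] 4.2444220325328805
(('top', 'side'), True) [0.5562 0.0133 0.2743] 23.249203227592858
[-0.   1.9 -0.8  0.2 -0.1 -0.4 -0.1  2.   2.9  1.3  2.4  1.1  0.4 -0.4
  3.4 -0.6  0.5  0.5 -0.8  1.7 -2.2  0.8  0.1  1.6 -0.9  0.6 -0.3  0.4
 -0.6  0.7  0.8 -0.3]
test_top [ 0.5203 -0.0955  0.084 ]
reset_top [ 0.5665 -0.0824  0.079 ]
rocker_on_end [0.5083 0.0986 0.078 ]
rocker_off_end [0.4775 0.0899 0.085 ]
(array([-0.4285, -0.275 ,  0.1113]), np.float64(-32.8)) 15.715687702121862
```

>>> {"name": "send_rows", "arguments": {
  "plan": [
    [1,[-0.03,-0.02,0],-7],
    [1,[-0.064,-0.041,0],-14],
    [1,[-0.098,-0.063,0],-21],
    [1,[-0.132,-0.085,0],-28],
    [1,[-0.166,-0.107,0],-32.8]
  ],
  "squeeze": 20
}}

```text
time_s: 2.12
position: [0.2642, 0.3386, 0.2314]
eef_rot: [-0.412, 3.114, 0.0]
ft_force: [1.5, 0.2, 0.4]
gripper_width: 0.0256
finger_force: 0.0
```

Run:
```python
from h import *
p=np.load("p.npy"); print(rel(world(p,(-.057,.095,.12)),p[2]+np.pi),arm.get_obs()["position"],arm.get_obs()["gripper_width"])
```

```text
(array([-0.1393, -0.2956,  0.1114]), np.float64(-0.7)) [0.26419851 0.33861156 0.23142258] 0.025593622433021435
```

>>> {"name": "send_rows", "arguments": {
  "plan": [
    [1,[-0.016,-0.035,0.01],0],
    [1,[-0.032,-0.07,0.02],0],
    [1,[-0.048,-0.105,0.03],0],
    [1,[-0.064,-0.14,0.04],0],
    [1,[-0.08,-0.175,0.05],0]
  ]
}}

```text
time_s: 2.53
position: [0.3862, 0.1894, 0.1811]
eef_rot: [-0.403, 3.115, 0.0]
ft_force: [0.1, 1.1, 0.4]
gripper_width: 0.0003
finger_force: 0.0
```

>>> {"name": "send_rows", "arguments": {
  "plan": [
    [1,[-0.016,-0.03,0.01],0],
    [1,[-0.032,-0.06,0.02],0],
    [1,[-0.045,-0.09,0.03],0],
    [1,[-0.05,-0.107,0.04],0],
    [1,[-0.05,-0.107,0.04],0]
  ]
}}

```text
time_s: 2.95
position: [0.4617, 0.0974, 0.1395]
eef_rot: [0.397, -3.114, 0.001]
ft_force: [-0.5, 0.4, -0.6]
gripper_width: 0.0
finger_force: 0.0
```

>>> {"name": "send_rows", "arguments": {
  "plan": [
    [1,[0,0,0],0],
    [1,[0,0,0],0]
  ]
}}

```text
time_s: 3.12
position: [0.4607, 0.1006, 0.1415]
eef_rot: [0.402, -3.116, -0.0]
ft_force: [-0.9, -0.6, 0.5]
gripper_width: -0.0001
finger_force: 0.0
```

Run:
```python
from h import *
p=np.load("p.npy"); print(rel(world(p,(-.057,.095,.12)),p[2]+np.pi),arm.get_obs()["position"],arm.get_obs()["gripper_width"])
```

```text
(array([-0.0115, -0.0147,  0.0215]), np.float64(-1.0)) [0.46074342 0.10059158 0.14154632] -0.0001133155503129652
```

>>> {"name": "send_rows", "arguments": {
  "plan": [
    [1,[-0.006,-0.007,0.011],-1],
    [1,[-0.0115,-0.0145,0.0215],-1],
    [1,[-0.0115,-0.0145,0.0215],-1],
    [1,[-0.0115,-0.0145,0.0215],-1]
  ]
}}

```text
time_s: 3.45
position: [0.4753, 0.0894, 0.1195]
eef_rot: [0.429, -3.111, -0.0]
ft_force: [-0.3, -0.0, -0.7]
gripper_width: 0.0
finger_force: 0.0
```

Run:
```python
from h import *
p=np.load("p.npy")
for _ in range(3):
    i=arm.get_image("side"); o=arm.get_obs(); print(rel(world(p,(-.057,.095,.12)),p[2]+np.pi),o["position"],o["ft_force"])
b=(190,115,330,220); k=5
cr=cv2.resize(i["pixels"][b[1]:b[3],b[0]:b[2],::-1],None,fx=k,fy=k,interpolation=cv2.INTER_CUBIC)
u=((proj(i,[o["position"]])[0]-b[:2]+.5)*k).astype(int); cv2.drawMarker(cr,tuple(map(int,u)),(0,0,255),0,14,1)
cv2.imwrite("pics/s2.png",cr)
```

```text
(array([-0.0001, -0.0002, -0.0001]), np.float64(0.0)) [0.47540395 0.08954498 0.11993072] [ 0.44272346  0.83908085 -0.22395412]
(array([ 0.    , -0.0002,  0.0002]), np.float64(0.0)) [0.47555243 0.08954992 0.12015139] [0.08903182 1.14488986 0.52196011]
(array([ 0.0001, -0.0002,  0.0002]), np.float64(0.0)) [0.47563502 0.08957817 0.12024692] [ 0.25122089 -0.10789808  0.30136627]
```

View pics/s2.png

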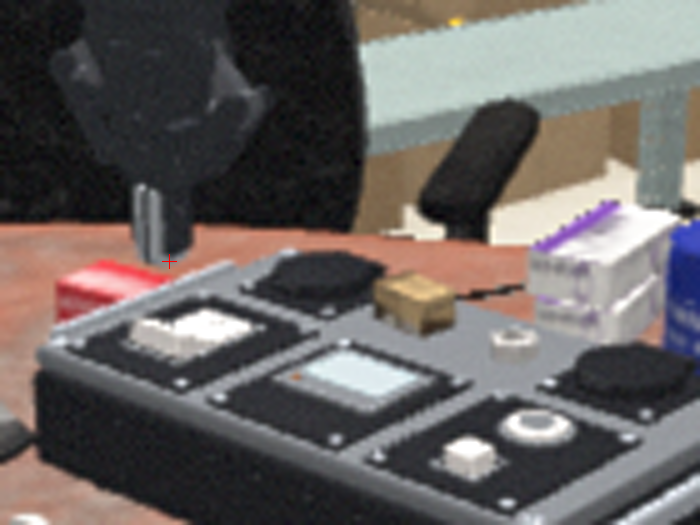

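The side view shows the closed fingertip at (160,258). The projected TCP is 1.8 px to its right, the same bias as seen for the buttons, so the side camera is slightly off and the fit holds. Now I press the rocker to off.

>>> {"name": "send_rows", "arguments": {
  "plan": [
    [1,[0,0,0.02],0],
    [1,[0,0,0.03],0],
    [1,[0,0,0.034],0],
    [1,[0,0,0.038],0],
    [1,[0,0,0.0415],0]
  ]
}}

```text
time_s: 4.02
position: [0.4758, 0.0893, 0.0784]
eef_rot: [-0.43, 3.112, 0.0]
ft_force: [1.1, -0.3, -0.2]
gripper_width: -0.0001
finger_force: 0.0
```

>>> {"name": "send_rows", "arguments": {
  "plan": [
    [1,[0,0,0.001],0],
    [1,[0,0,0.001],0],
    [1,[0,0,0.001],0]
  ]
}}

```text
time_s: 4.27
position: [0.4759, 0.0893, 0.078]
eef_rot: [-0.43, 3.112, 0.0]
ft_force: [-3.1, -0.2, 6.2]
gripper_width: 0.0001
finger_force: 3.3
```

>>> {"name": "send_rows", "arguments": {
  "plan": [
    [1,[0,0,-0.02],0],
    [1,[0,0,-0.04],0],
    [1,[0.002,-0.035,-0.042],0],
    [1,[0.004,-0.07,-0.042],0],
    [1,[0.006,-0.105,-0.042],0]
  ]
}}

```text
time_s: 4.68
position: [0.4991, -0.0144, 0.1203]
eef_rot: [-0.432, 3.11, -0.0]
ft_force: [0.3, 0.1, -0.8]
gripper_width: 0.0
finger_force: 0.0
```

>>> {"name": "send_rows", "arguments": {
  "plan": [
    [1,[0,-0.035,0],0],
    [1,[0.001,-0.07,0],0],
    [1,[0.001,-0.085,0],0],
    [1,[0.001,-0.085,0],0],
    [1,[0.001,-0.085,0],0]
  ]
}}

```text
time_s: 5.1
position: [0.5207, -0.0963, 0.1195]
eef_rot: [-0.427, 3.112, 0.0]
ft_force: [-1.2, 0.4, -1.3]
gripper_width: 0.0001
finger_force: 0.0
```

Run:
```python
from h import *
p=np.load("p.npy")
for c,b in(("side",(190,115,350,235)),("top",(200,130,340,230))):
    i=arm.get_image(c); k=5
    cr=cv2.resize(i["pixels"][b[1]:b[3],b[0]:b[2],::-1],None,fx=k,fy=k,interpolation=cv2.INTER_CUBIC)
    cv2.imwrite(f"pics/{c}3.png",cr)
print(rel(world(p,(-.064,-.095,.12)),p[2]+np.pi))
```

```text
(array([ 0.0002, -0.0004, -0.0005]), np.float64(0.0))
```

View pics/side3.png

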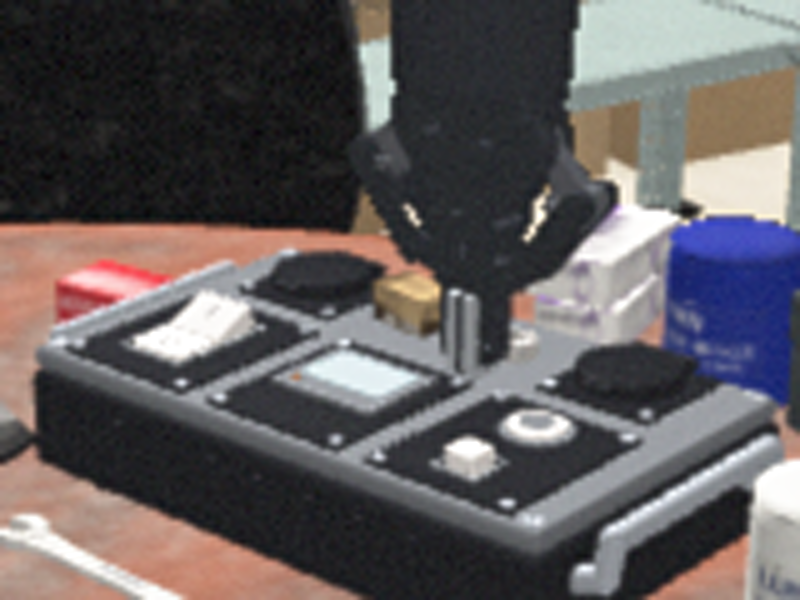

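The side view shows the rocker off, with its far end raised at (230,300). The reset button is still in at (537,425). The fingertip at (478,365) is over the test button at (468,445). Now I press it.

>>> {"name": "send_rows", "arguments": {
  "plan": [
    [1,[0,0,0.02],0],
    [1,[0,0,0.03],0],
    [1,[0,0,0.035],0],
    [1,[0,0,0.038],0],
    [1,[0,0,0.0415],0]
  ]
}}

```text
time_s: 5.62
position: [0.5204, -0.0951, 0.078]
eef_rot: [0.431, -3.112, -0.0]
ft_force: [-1.2, 1.7, 5.7]
gripper_width: -0.0001
finger_force: 2.3
```

>>> {"name": "send_rows", "arguments": {
  "plan": [
    [1,[0,0,0.0005],0],
    [1,[0,0,0.0005],0],
    [1,[0,0,0.0005],0]
  ]
}}

```text
time_s: 5.87
position: [0.5206, -0.0953, 0.078]
eef_rot: [-0.43, 3.111, 0.0]
ft_force: [-3.8, 4.1, 7.1]
gripper_width: -0.0001
finger_force: 3.5
```

Run:
```python
from h import *
b=(190,115,350,235); i=arm.get_image("side")
cv2.imwrite("pics/s4.png",cv2.resize(i["pixels"][b[1]:b[3],b[0]:b[2],::-1],None,fx=5,fy=5,interpolation=cv2.INTER_CUBIC))
```

```text
(no output)
```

View pics/s4.png

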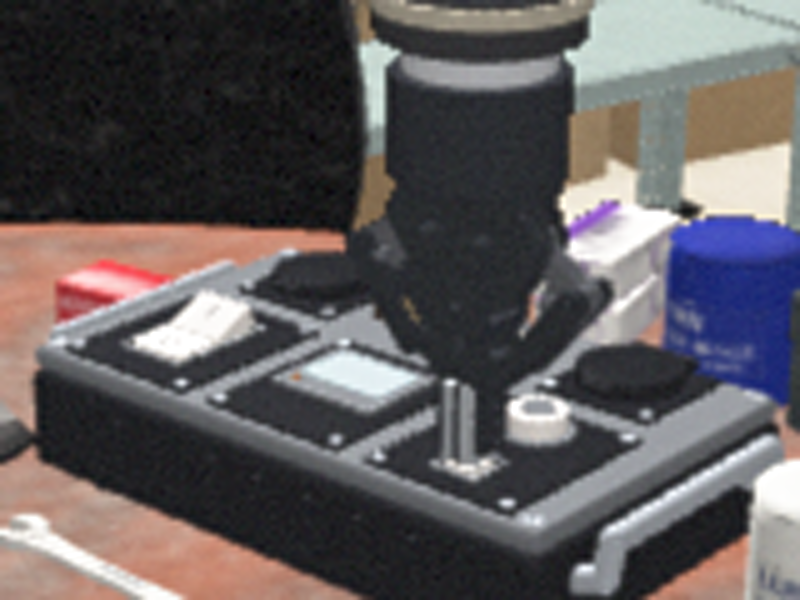

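The side view shows the reset button popped up at (540,415) and the rocker still off. Next I lift, move over the reset button and press it.

>>> {"name": "send_rows", "arguments": {
  "plan": [
    [1,[0,0,-0.015],0],
    [1,[0,0,-0.03],0],
    [1,[-0.024,0,-0.032],0],
    [1,[-0.048,0,-0.032],0],
    [1,[-0.048,0,-0.032],0]
  ]
}}

```text
time_s: 6.33
position: [0.5702, -0.0817, 0.1101]
eef_rot: [-0.431, 3.109, -0.001]
ft_force: [0.1, -1.2, -0.2]
gripper_width: -0.0001
finger_force: 0.0
```

>>> {"name": "send_rows", "arguments": {
  "plan": [
    [1,[0,0,0],0],
    [1,[0,0,0.014],0],
    [1,[0,0,0.022],0],
    [1,[0,0,0.027],0],
    [1,[0,0,0.0315],0]
  ]
}}

```text
time_s: 6.75
position: [0.5659, -0.0827, 0.0774]
eef_rot: [0.429, -3.111, -0.0]
ft_force: [-2.3, 0.1, 6.3]
gripper_width: 0.0001
finger_force: 3.2
```

>>> {"name": "send_rows", "arguments": {
  "plan": [
    [1,[0,0,0.001],0],
    [1,[0,0,0.001],0],
    [1,[0,0,0.001],0]
  ]
}}

```text
time_s: 7.0
position: [0.566, -0.0827, 0.0774]
eef_rot: [0.429, -3.112, 0.0]
ft_force: [-7.0, 0.2, 11.3]
gripper_width: 0.0003
finger_force: 5.5
```

>>> {"name": "send_rows", "arguments": {
  "plan": [
    [1,[0,0,-0.02],0],
    [1,[0,0,-0.042],0],
    [1,[0.002,0.035,-0.044],0],
    [1,[0.004,0.07,-0.044],0],
    [1,[0.006,0.105,-0.044],0]
  ]
}}

```text
time_s: 7.42
position: [0.532, 0.0175, 0.1213]
eef_rot: [-0.427, 3.111, -0.0]
ft_force: [0.9, -0.8, -0.9]
gripper_width: 0.0005
finger_force: 0.0
```

>>> {"name": "send_rows", "arguments": {
  "plan": [
    [1,[0,0.035,0],0],
    [1,[0.001,0.07,0],0],
    [1,[0.001,0.085,0],0],
    [1,[0.001,0.085,0],0],
    [1,[0.001,0.085,0],0]
  ]
}}

```text
time_s: 7.83
position: [0.5082, 0.0989, 0.121]
eef_rot: [-0.432, 3.111, -0.0]
ft_force: [-0.0, -0.3, -0.5]
gripper_width: 0.0003
finger_force: 0.0
```

Run:
```python
from h import *
p=np.load("p.npy")
b=(190,115,350,235); i=arm.get_image("side")
cv2.imwrite("pics/s5.png",cv2.resize(i["pixels"][b[1]:b[3],b[0]:b[2],::-1],None,fx=5,fy=5,interpolation=cv2.INTER_CUBIC))
print(rel(world(p,(-.023,.095,.12)),p[2]+np.pi))
```

```text
(array([0.0001, 0.0004, 0.001 ]), np.float64(0.0))
```

View pics/s5.png

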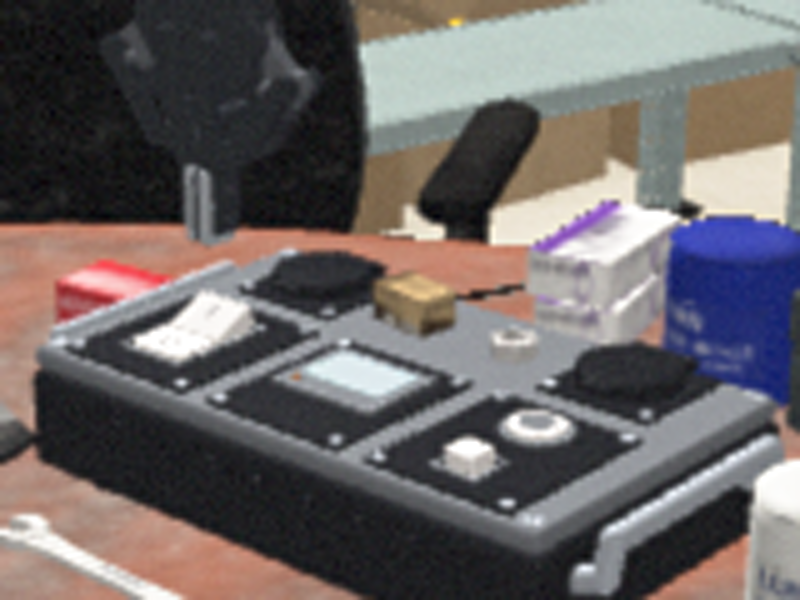

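The reset button is latched in at (537,425), the test button is out at (468,455), the rocker is off, and the fingertip is above its far end. Now I press it to on.

>>> {"name": "send_rows", "arguments": {
  "plan": [
    [1,[0,0,0.02],0],
    [1,[0,0,0.031],0],
    [1,[0,0,0.035],0],
    [1,[0,0,0.039],0],
    [1,[0,0,0.043],0]
  ]
}}

```text
time_s: 8.3
position: [0.5088, 0.0978, 0.078]
eef_rot: [-0.428, 3.112, -0.0]
ft_force: [-0.2, -0.3, 2.6]
gripper_width: 0.0001
finger_force: 1.4
```

>>> {"name": "send_rows", "arguments": {
  "plan": [
    [1,[0,0,0.001],0],
    [1,[0,0,0.001],0],
    [1,[0,0,0.001],0]
  ]
}}

```text
time_s: 8.55
position: [0.5088, 0.0979, 0.0778]
eef_rot: [-0.429, 3.111, -0.001]
ft_force: [-4.4, -2.8, 13.3]
gripper_width: -0.0
finger_force: 6.5
```

>>> {"name": "send_rows", "arguments": {
  "plan": [
    [1,[0,0,-0.02],0],
    [1,[0,0,-0.05],0],
    [1,[0,0,-0.08],0],
    [1,[0,0,-0.08],0],
    [1,[0,0,-0.08],0]
  ]
}}

```text
time_s: 8.97
position: [0.5098, 0.0984, 0.1587]
eef_rot: [-0.429, 3.109, 0.0]
ft_force: [-0.1, 0.6, 0.2]
gripper_width: -0.0001
finger_force: 0.0
```

Run:
```python
from h import *
b=(190,115,350,235); i=arm.get_image("side")
cv2.imwrite("pics/s6.png",cv2.resize(i["pixels"][b[1]:b[3],b[0]:b[2],::-1],None,fx=5,fy=5,interpolation=cv2.INTER_CUBIC))
```

```text
(no output)
```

View pics/s6.png

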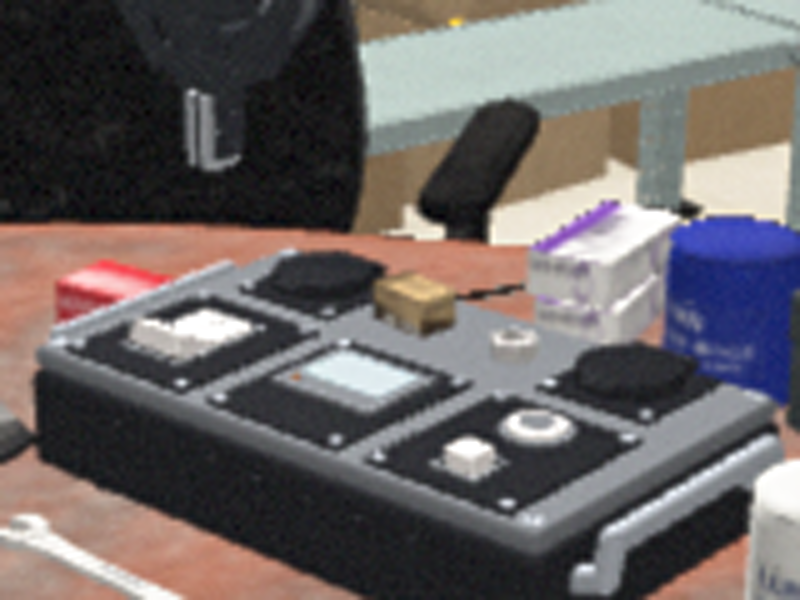

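The picture matches the starting state: rocker on at (195,330), reset button in at (537,425), test button out, and the fingers clear of the box.

```bash
python3 -c "
from bench import arm
print(arm.close_job())"
```

```text
the job is handed in; nothing more can be done
None
```

The safety test was done in the required order (rocker off, test button tripped the reset, reset pressed back in, rocker on); the pictures bear out each step and the job is handed in, but no verdict came back.

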